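# Seat the blank and hold the locator at its detent

### The job

The steel blank in the tack-welding jig is cocked up on the nest's spring balls: press its raised end down until it snaps in level and flush in the nest. Then grip the red knob of the carriage and slide it along its rail until you feel the ball click into the notch of the brass index bar, and finish there with the carriage at rest in the notch and the knob still in your grip, for the tack to be made. Leave the other things on the bench where they are.

Things in the scene. Friction and masses are not known exactly. Their poses are not given: they have to be found in the camera images.
- jig: Fixed grey jig base plate on the table, 160 (x) x 380 (y) x 12 mm; origin at the centre of its underside, z up, y along the rail (at x = +22). Blue end stops (tops at 38) at y = +-183. The nest (yellow rims, top 20 above the table) lies at x -64..-4, y +24..+126; its floor is the base plate's top, 12 above the table.
- plungers (a point): Middle between the nest's two 12 mm steel spring balls (36 mm apart in x), 22 mm above the table, at the nest's +y end. Behind them (+y) is their blue housing, 60 x 30 mm, top 34 above the table.
- blank: Loose bright steel plate 60 (x) x 100 (y) x 8 (z) mm, 0.3 to 0.45 kg, in the nest; origin at the centre of its underside, axes nearly the jig's. At the start its -y end is on the nest floor and its +y end rests on the spring balls, about 15 mm up (0.15 rad). Pressed there with 6 to 20 N it snaps past them, lies level with its top 20 mm above the table, and stays.
- raised_end (a point): Point on the blank's top face, on its middle line, 14 mm in from its raised +y edge: a good place to press. Its height is about 33 mm at the start, 20 mm when seated.
- carriage: Steel carriage that slides only along the jig's y, with about 2 N; starts near the -y end. Origin at jig x = 0 and table level, axes as the jig. Block 54 (x 6..60) x 50 (y) mm, 27 to 45 mm above the table; a copper tongue, 20 wide, reaches from it to x = -69, 27 to 35 above the table: it passes over the seated blank but strikes a cocked one.
- knob (a point): Middle of the red round knob on the carriage: 24 mm diameter, upright, from 45 to 87 mm above the table; this point is 66 mm above the table, at carriage x = 38, y = 0. Grip it from above.
- pointer (a point): Tip of the yellow pointer on the carriage's far (+x) side, at the carriage's y = 0, 28 mm above the table. The spring ball under the carriage lies at this same y.
- notch (a point): Middle of the notch (8 mm dark gap across the top) in the brass index bar, 22 mm above the table; axes as the jig. The bar, 26 mm wide and 300 long, is fixed along the rail's far (+x) side, the notch at jig y 60 to 100 mm. With the ball in the notch the pointer has the same y. The ball falls in from about 3 mm away and centres the carriage; about 8 to 10 N drives it out.
- tube_offcut: Bystander: square steel tube offcut, 50 x 50 mm, 90 long, lying on the table beside the jig's -y end; leave it alone.
- screwdriver: Bystander: red-handled screwdriver lying on the table beyond the jig; leave it alone.
- hammer: Bystander: hammer lying to the left; leave it alone.
- wire_brush: Bystander: wire brush with wooden handle lying to the right; leave it alone.
- spray_can: Bystander: spray can with orange label, 60 mm across, 160 tall, standing to the right of the jig; leave it alone.
- magnet_square: Bystander: red triangular welding magnet, 18 mm thick, lying to the left of the jig; leave it alone.
Things that resemble listed ones, but are neither listed nor needed, are in the scene too. What is meant by the blank is not pink, and is the smaller of those in its own colour.

How it is judged:
On the way, in this order (a step that is already met when the one before it is completed fails the run):
1. the blank is level and flush in the nest (angle between blank's own z axis and vertical below 0.025 rad and z of blank in the frame of jig between 0.01 and 0.0135 m), for 0.2 s.
2. the carriage has clicked into the notch (y of pointer in the frame of notch between -0.0025 and 0.0025 m), for 0.2 s.
At the end, for the whole second after the job is handed in: The blank lies within 0.025 rad of level with its underside within 1.5 mm of the nest floor; the carriage stands still with its pointer within 2.5 mm of the notch along the rail; the fingers press on the carriage with more than 2 N and the TCP is within 45 mm of the knob's middle (all of step 1 and all of step 2 and contact force between carriage and the fingers above 2 N and distance between the grasp point and knob below 0.045 m and linear speed of carriage below 0.01 m/s); the arm keeps its last pose, push and grip.
It fails at once if a bystander was moved more than 30 mm (distance of any of tube_offcut, screwdriver, hammer, wire_brush, spray_can, magnet_square from where it was at the start of the episode above 0.03 m).
It also fails if it takes over 58 s, if anything falls off the work surface, if the arm or the gripper's body presses on something with over 40 N, if the wrist force passes 120 N, or if a joint passes its speed limit or range.

### The arm

A 6-joint arm with a two-finger parallel gripper is mounted at the origin on the work surface. World frame = base frame: x ahead of the robot, y to its left, z up, the work surface at z = 0. Lengths are in m, angles in rad, forces in N, time in s.
With the tool pointing down it reaches from about 0.35 to 0.925 m from the base axis. Payload 6.4 kg.
Tool frame: the origin (TCP) lies between the finger pads, 19 mm behind the fingertips; this is the grasp point; z points along the fingers, y is the line along which they close (so a half turn about z gives the same grasp; the last joint's range is limited). The gripper opens to 94 mm and grips with 3 to 60 N. Pads are 16 mm wide; open, the fingers measure 119 mm over their backs; the gripper's body (75 mm by 177 mm) begins 78 mm behind the grasp point.
Start: joints at [-1.309, 0.245, 1.558, -0, 1.339, -0.174], TCP at [0.274, -0.589, 0.224] pointing down, gripper open.
Joint ranges: [-3.13, 3.13], [-1.02, 2.26], [0.13, 2.54], [-0.95, 4.09], [0.21, 2.88], [-2.74, 2.74]. Speed limits (rad/s): [2.57, 2.57, 3.14, 3.14, 3.14, 3.14].

### API

Orientations are given as [roll, pitch, yaw] about the fixed x, y, z axes, in that order (R = Rz(yaw) Ry(pitch) Rx(roll)).
In Python, from workcell import get_obs, vision, job_done gives the robot as it stands.
- The arm moves only by the tool drive_tool, never from a script. Its argument "deltas" is a list of rows, each a list of 3 entries, a list of its own where there are three numbers: the shift along the tool's x, y, z in units of 25 mm (1.0 is 25 mm), then the turn, a rotation vector about the tool's x, y, z in units of 5 degrees (1.0 is 5 degrees), then the opening, from 0 (shut) to 1 (fully open). In form: [[[x, y, z], [wx, wy, wz], fingers], ...]. A call has 1 to 10 rows; each row is the pose to reach, as a shift and turn from the pose commanded when the call began, along the tool's axes at that moment; what a row does not reach only later rows make up. A row lasts 1/12 s, in which the tool goes at most 41.7 mm and 7.16 degrees, less where a joint would pass 70% of its speed; a pose out of reach is approached as far as the arm can. A call with a gripper value outside its range is refused whole. The fingers move at their own pace and stop on an object; "newtons" is the grip in N (left out, the last holds). Time passes only in rows, so rows that repeat a pose let the fingers close. It gives the time, the measured TCP pose, the force, the opening and the grip force at its end, in the units of the state.
- get_obs(): the state, without advancing time (a new reading comes with each control period).
- vision.camera(name): name is "scene" or "top" or "wrist"; returns a dict with "pixels" (400x640x3 uint8, blue, green, red), "intrinsics" (3x3 intrinsics, pixels), "R" (3x3) and "t" (3): a world point X has camera coordinates R X + t; the wrist camera has in their place "hand_eye" (4x4, takes a point from camera to tool coordinates, whose origin is the TCP and whose axes are the flange's). Camera axes: x right, y down, z forward; pixel columns grow to the right and rows downward; lengths in m; the calibration is good to about 2 mm. A picture is of the moment at which its call begins: read the wrist's pose just before it. There is no depth.
- job_done(): hands the job in; it is judged then, once.
The state is a dict: "time_s": time; "joints": joint angles; "joint_velocities": joint speeds; "effort": joint torques, N m; "tool_pos": TCP position; "tcp_rot": TCP orientation; "ft_force": force on the tool from outside, world axes, zero at the start; "wrist_torque": the same for the moment, N m; "finger_gap": finger opening in m; "grip_force": force on a finger pad.
Only numpy, scipy, OpenCV 4.12 (cv2) and the standard library are available. Lean on these libraries where they do the work, as an engineer would, in place of code of your own. Each camera call takes 0.05 s, during which the arm holds its last target. There are 200 camera calls.

## Working session

There is one attempt and no reset: what is moved stays moved. The work goes in short steps, Python scripts to look and compute and a tool call to move; the robot and the scene stay as the last step left them, time stands still between calls to the robot, and variables do not carry over. Pictures are saved under pics/ and viewed, at most 10 in all, crops included, and the job is handed in when it is done.

Besides the shell and the picture viewer there is one more tool, called by a JSON object that holds its "name" and its "arguments". drive_tool: Moves the arm, as the interface text tells. Its arguments: {"type":"object","properties":{"deltas":{"type":"array"},"newtons":{"type":"number"}},"required":["deltas"]}

```bash
mkdir -p pics; cat > h.py <<'E'
import numpy as np, cv2
from workcell import get_obs, vision, job_done
def cam(n):
    c=vision.camera(n); c['pixels']=np.array(c['pixels'],np.uint8); return c
def ray(c,u,v,z):
    K=np.array(c['intrinsics']);R=np.array(c['R']);t=np.array(c['t'])
    d=R.T@np.linalg.solve(K,[u,v,1.]); o=-R.T@t
    return o+d*(z-o[2])/d[2]
def proj(c,X):
    p=np.array(c['intrinsics'])@(np.array(c['R'])@np.array(X)+np.array(c['t'])); return p[:2]/p[2]
E
python3 - <<'E'
from h import *
for n in('top','scene'):
    c=cam(n); cv2.imwrite(f'pics/{n}.png',c['pixels']); np.savez(f'{n}.npz',**c)
    print(n,-np.array(c['R']).T@c['t'])
o=get_obs();print(o)
E
```

```text
top [ 0.19847421 -0.00405912  1.60427989]
scene [1.04040444 0.63143069 0.91449238]
{'time_s': 0.1, 'joints': array([-1.30911484e+00,  2.45692937e-01,  1.55888611e+00, -4.09394188e-05,
        1.33871160e+00, -1.74085551e-01]), 'joint_velocities': array([-0.00262131, -0.00073006, -0.00291832,  0.00025379, -0.00141566,
       -0.00054659]), 'effort': array([ 1.08594235e-03, -4.16908836e+01, -3.15527272e+01,  6.86848350e-02,
        3.09444533e-02, -6.43354792e-05]), 'tool_pos': array([ 0.27423865, -0.58875119,  0.22329157]), 'tcp_rot': array([-3.13991343e+00, -2.54881518e-04,  4.35776271e-01]), 'ft_force': array([ 0.43637115, -0.08113751, -0.61870302]), 'wrist_torque': array([ 0.02193827,  0.0304694 , -0.02331757]), 'grip_force': 0.0, 'finger_gap': 0.09374603140997605}
```

View pics/top.png

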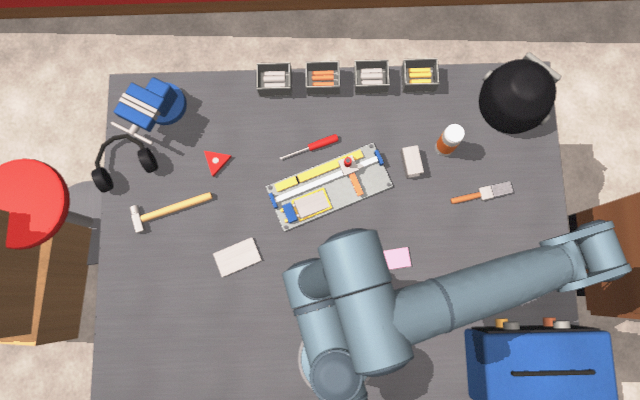

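View pics/scene.png

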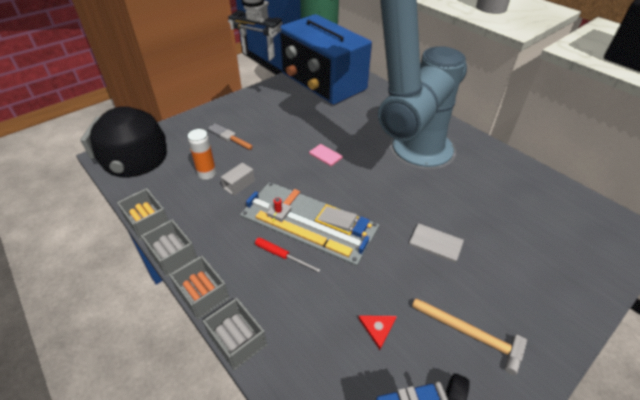

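Three plates could be the blank: pink (397,258), a large grey one on the table (237,257), and the small grey one in the nest (312,205). The last one fits because it isn't pink, it's the smaller of the grey plates, and it sits in the nest. I'll confirm in a crop.

```bash
python3 - <<'E'
import cv2
i=cv2.imread('pics/top.png')[135:240,255:405]
cv2.imwrite('pics/crop1.png',cv2.resize(i,None,fx=5,fy=5,interpolation=cv2.INTER_CUBIC))
E
```

```text
(no output)
```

View pics/crop1.png

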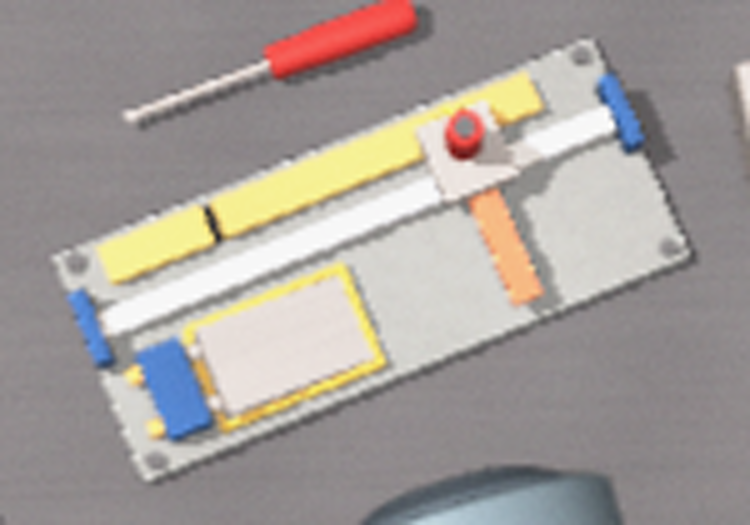

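The crop confirms it: the small steel plate is in the nest, with its raised end next to the blue housing at crop (180,390). The notch is at (212,222), the knob at (463,133), and the jig's +y points left and down.

```bash
cat >> h.py <<'E'
def frame(c,px,z=.012):
    P=np.array([ray(c,u,v,z) for u,v in px])[:,:2]  # order: ++? see corners
    J=np.array([[80,-190],[-80,-190],[-80,190],[80,190]])/1e3
    M,_=cv2.estimateAffinePartial2D(J,P); s=np.hypot(M[0,0],M[1,0]); yaw=np.arctan2(M[1,0],M[0,0])
    return P.mean(0),yaw,s
def J2W(o,yaw,x,y,z): 
    c,s=np.cos(yaw),np.sin(yaw); return np.array([o[0]+c*x-s*y,o[1]+s*x+c*y,z])
E
python3 - <<'E'
from h import *
c=dict(np.load('top.npz'))
px=np.array([(590,40),(690,255),(150,480),(55,255)])/5+[255,135]
o,yaw,s=frame(c,px);print('jig',o,yaw,s)
def W2J(p): 
    a,b=p[0]-o[0],p[1]-o[1]; return np.array([np.cos(yaw)*a+np.sin(yaw)*b,-np.sin(yaw)*a+np.cos(yaw)*b])
def m(u,v,z): 
    p=ray(c,u/5+255,v/5+135,z); return p.round(4),W2J(p).round(4)
print('notch',m(212,222,.022));print('knobtop',m(463,126,.087))
print('housing',m(180,390,.034))
r=J2W(o,yaw,-.034,.11,.033);print('raised exp',r, 'nest +y of blank edge')
for q in[(193,333),(222,415),(380,360),(345,265)]:print(m(*q,.02))
E
```

```text
Traceback (most recent call last):
  File "h.py", line 14, in frame
    M,_=cv2.estimateAffinePartial2D(J,P); s=np.hypot(M[0,0],M[1,0]); yaw=np.arctan2(M[1,0],M[0,0])
        ~~~~~~~~~~~~~~~~~~~~~~~~~~~^^^^^
cv2.error: OpenCV(4.12.0) /io/opencv/modules/calib3d/src/ptsetreg.cpp:1108: error: (-215:Assertion failed) count >= 0 && to.checkVector(2) == count in function 'estimateAffinePartial2D'
```

```bash
sed -i 's/estimateAffinePartial2D(J,P)/estimateAffinePartial2D(J,np.ascontiguousarray(P))/' h.py
cat > m.py <<'E'
from h import *
c=dict(np.load('top.npz'))
px=np.array([(590,40),(690,255),(150,480),(55,255)])/5+[255,135]
o,yaw,s=frame(c,px);print('jig',o,yaw,s)
def W2J(p): 
    a,b=p[0]-o[0],p[1]-o[1]; return np.array([np.cos(yaw)*a+np.sin(yaw)*b,-np.sin(yaw)*a+np.cos(yaw)*b])
def m(u,v,z): 
    p=ray(c,u/5+255,v/5+135,z); return p.round(4),W2J(p).round(4)
print('notch',m(212,222,.022));print('knobtop',m(463,126,.087))
print('housing',m(180,390,.034))
r=J2W(o,yaw,-.034,.11,.033);print('raised exp',r, 'nest +y of blank edge')
for q in[(193,333),(222,415),(380,360),(345,265)]:print(m(*q,.02))
E
python3 m.py
```

```text
jig [0.53657744 0.00539408] 0.37029082898661847 0.9879221914153661
notch (array([0.5596, 0.108 , 0.022 ]), array([0.0586, 0.0873]))
knobtop (array([ 0.6013, -0.0532,  0.087 ]), array([ 0.0391, -0.0781]))
housing (array([0.449 , 0.1289, 0.034 ]), array([-0.037 ,  0.1468]))
raised exp [0.46507436 0.09563437 0.033     ] nest +y of blank edge
(array([0.4878, 0.1213, 0.02  ]), array([-0.0035,  0.1257]))
(array([0.4344, 0.1036, 0.02  ]), array([-0.0597,  0.1285]))
(array([0.467 , 0.0024, 0.02  ]), array([-0.0659,  0.0224]))
(array([0.5294, 0.0232, 0.02  ]), array([-0.0003,  0.0192]))
```

```bash
cat >> h.py <<'E'
from scipy.spatial.transform import Rotation as Ro
def delta(target,yaw=None):
    ob=get_obs();R=Ro.from_euler('xyz',ob['tcp_rot'])
    d=R.inv().apply(np.array(target)-ob['tool_pos'])/.025
    w=(R.inv()*Ro.from_euler('xyz',[np.pi,0,yaw])).as_rotvec()*180/np.pi/5 if yaw is not None else None
    print('t',ob['time_s'],'d',d.round(3),'w',w)
E
python3 -c "
from h import *
delta([.467,.091,.20],.3703)"
```

```text
t 0.1 d [ 18.467 -21.393   0.972] w [-0.01933128 -0.00228972  0.75030507]
```

{"name": "drive_tool", "arguments": {"deltas": [[[9,-10.5,0.5],[0,0,0.4],0.5],[[9,-10.5,0.5],[0,0,0.4],0.2],[[9,-10.5,0.5],[0,0,0.4],0],[[9,-10.5,0.5],[0,0,0.4],0],[[9,-10.5,0.5],[0,0,0.4],0],[[9,-10.5,0.5],[0,0,0.4],0],[[9,-10.5,0.5],[0,0,0.4],0],[[9,-10.5,0.5],[0,0,0.4],0],[[9,-10.5,0.5],[0,0,0.4],0],[[9,-10.5,0.5],[0,0,0.4],0]]}}

```text
time_s: 0.93
tool_pos: [0.3679, -0.2537, 0.2112]
tcp_rot: [-3.141, 0.0, 0.405]
ft_force: [-0.9, -0.7, -0.4]
finger_gap: 0.0307
grip_force: 0.0
```

```bash
python3 -c "
from h import *
delta([.467,.091,.20],.3703)"
```

```text
t 0.9333 d [  9.077 -11.109   0.457] w [-8.63651360e-03  1.57875953e-04  3.98658983e-01]
```

{"name": "drive_tool", "arguments": {"deltas": [[[9.1,-11.1,0.45],[0,0,0.4],0],[[9.1,-11.1,0.45],[0,0,0.4],0],[[9.1,-11.1,0.45],[0,0,0.4],0],[[9.1,-11.1,0.45],[0,0,0.4],0],[[9.1,-11.1,0.45],[0,0,0.4],0],[[9.1,-11.1,0.45],[0,0,0.4],0],[[9.1,-11.1,0.45],[0,0,0.4],0],[[9.1,-11.1,0.45],[0,0,0.4],0],[[9.1,-11.1,0.45],[0,0,0.4],0],[[9.1,-11.1,0.45],[0,0,0.4],0]]}}

```text
time_s: 1.77
tool_pos: [0.47, 0.0904, 0.2003]
tcp_rot: [-3.141, -0.0, 0.37]
ft_force: [1.0, -0.5, -1.3]
finger_gap: 0.0003
grip_force: 0.0
```

```bash
cat >> h.py <<'E'
def wrist():
    ob=get_obs(); c=cam('wrist'); H=np.array(c['hand_eye'])
    Rt=Ro.from_euler('xyz',ob['tcp_rot']).as_matrix()
    Rwc=Rt@H[:3,:3]; p=Rt@H[:3,3]+ob['tool_pos']
    c['R']=Rwc.T; c['t']=-Rwc.T@p; return c
E
python3 - <<'E'
from h import *
delta([.467,.091,.20],.3703)
c=wrist(); cv2.imwrite('pics/w1.png',c['pixels']); np.savez('w1.npz',**c); print(-c['R'].T@c['t'])
E
```

```text
t 1.7667 d [-0.103 -0.067  0.011] w [-0.00697123 -0.00130646 -0.00220405]
[0.54337366 0.11788523 0.36056329]
```

View pics/w1.png

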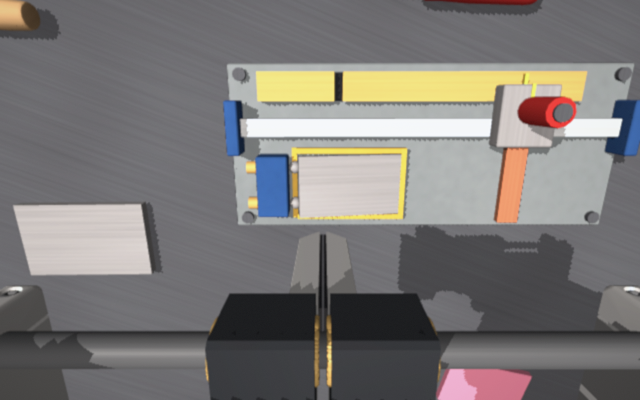

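The wrist view shows the raised end beside the steel balls at (295,168) and (294,203). The notch is at (338,86), the yellow pointer at about (527,78), and the knob top at (562,112).

```bash
cat > m2.py <<'E'
from h import *
c=dict(np.load('w1.npz'))
o,yaw,s=frame(c,[(634,64),(599,223),(238,224),(228,64)]);print('jig',o,yaw,s)
def W2J(p): 
    a,b=p[0]-o[0],p[1]-o[1]; return np.array([np.cos(yaw)*a+np.sin(yaw)*b,-np.sin(yaw)*a+np.cos(yaw)*b])
for n,u,v,z in[('notch',338.5,86,.022),('ptr',527,76,.028),('knobtop',562,112,.087),('ball',295,168,.022),('ball',294,203,.022),('edge',298,156,.036),('edge',299,218,.036),('lowedge',401,154,.02),('lowedge',403,214,.02)]:
    p=ray(c,u,v,z); print(n,p.round(4),W2J(p).round(4))
print('raised',J2W(o,yaw,-.034,.107,.033))
E
python3 m2.py
```

```text
jig [0.53428654 0.00766736] 0.3706074044281937 0.9905424460155282
notch [0.5581 0.1087 0.022 ] [0.0588 0.0856]
ptr [ 0.6264 -0.0447  0.028 ] [ 0.0669 -0.0821]
knobtop [ 0.5987 -0.0534  0.087 ] [ 0.0379 -0.0803]
ball [0.4721 0.1199 0.022 ] [-0.0173  0.1271]
ball [0.4383 0.1087 0.022 ] [-0.0529  0.129 ]
edge [0.4866 0.1211 0.036 ] [-0.0033  0.123 ]
edge [0.43   0.0994 0.036 ] [-0.064   0.1232]
lowedge [0.5217 0.0288 0.02  ] [-0.0041  0.0243]
lowedge [0.4667 0.0014 0.02  ] [-0.0653  0.0186]
raised [0.46384145 0.09508869 0.033     ]
```

```bash
python3 -c "
from h import *
delta([.463,.097,.060],.3706)"
```

```text
t 1.8167 d [-0.12  -0.409  5.609] w [ 0.00181475  0.00843489 -0.02037468]
```

{"name": "drive_tool", "arguments": {"deltas": [[[-0.1,-0.4,1.5],[0,0,0],0],[[-0.1,-0.4,3],[0,0,0],0],[[-0.1,-0.4,4.2],[0,0,0],0],[[-0.1,-0.4,5.2],[0,0,0],0],[[-0.1,-0.4,5.6],[0,0,0],0],[[-0.1,-0.4,5.6],[0,0,0],0],[[-0.1,-0.4,5.6],[0,0,0],0],[[-0.1,-0.4,5.6],[0,0,0],0]]}}

```text
time_s: 2.48
tool_pos: [0.4646, 0.0957, 0.0623]
tcp_rot: [3.14, -0.003, 0.365]
ft_force: [0.2, -0.1, 0.6]
finger_gap: 0.0005
grip_force: 0.0
```

```bash
python3 -c "
from h import *
delta([.463,.097,.060],.3706);print(get_obs()['ft_force'])"
```

```text
t 2.4833 d [-0.041 -0.072  0.094] w [ 0.01658183 -0.03546404 -0.0640332 ]
[ 0.17435762 -0.11307113  0.64696756]
```

Pressing down in small steps while watching the force.

{"name": "drive_tool", "arguments": {"deltas": [[[0,0,0.15],[0,0,0],0],[[0,0,0.25],[0,0,0],0],[[0,0,0.35],[0,0,0],0],[[0,0,0.45],[0,0,0],0],[[0,0,0.5],[0,0,0],0],[[0,0,0.5],[0,0,0],0]]}}

```text
time_s: 2.98
tool_pos: [0.4638, 0.0968, 0.0491]
tcp_rot: [3.142, -0.002, 0.366]
ft_force: [-1.2, 0.8, 4.2]
finger_gap: 0.0005
grip_force: 1.9
```

{"name": "drive_tool", "arguments": {"deltas": [[[0,0,0.06],[0,0,0],0],[[0,0,0.12],[0,0,0],0],[[0,0,0.18],[0,0,0],0],[[0,0,0.24],[0,0,0],0],[[0,0,0.3],[0,0,0],0],[[0,0,0.3],[0,0,0],0]]}}

```text
time_s: 3.48
tool_pos: [0.4624, 0.0962, 0.0399]
tcp_rot: [3.141, 0.001, 0.366]
ft_force: [0.3, -0.8, 0.7]
finger_gap: 0.0004
grip_force: 0.0
```

The force rose and then fell away, so it has probably snapped in. I'll press about 1.5 mm further to confirm, then lift.

{"name": "drive_tool", "arguments": {"deltas": [[[0,0,0.04],[0,0,0],0],[[0,0,0.08],[0,0,0],0],[[0,0,0.12],[0,0,0],0],[[0,0,0.12],[0,0,0],0]]}}

```text
time_s: 3.82
tool_pos: [0.4626, 0.0962, 0.0389]
tcp_rot: [-3.141, 0.003, 0.367]
ft_force: [-8.2, -0.1, 17.0]
finger_gap: 0.0004
grip_force: 8.7
```

{"name": "drive_tool", "arguments": {"deltas": [[[0,0,-0.5],[0,0,0],0],[[0,0,-2],[0,0,0],0.3],[[0,0,-3.5],[0,0,0],0.6],[[0,0,-4.5],[0,0,0],0.8],[[0,0,-4.5],[0,0,0],0.8],[[0,0,-4.5],[0,0,0],0.8],[[0,0,-4.5],[0,0,0],0.8],[[0,0,-4.5],[0,0,0],0.8]]}}

```text
time_s: 4.48
tool_pos: [0.4614, 0.0964, 0.148]
tcp_rot: [-3.14, 0.004, 0.366]
ft_force: [0.0, -0.0, -0.1]
finger_gap: 0.0435
grip_force: 0.0
```

```bash
python3 - <<'E'
from h import *
delta([.5987,-.0525,.150],.3706)
delta([.5987,-.0525,.068],.3706)
c=cam('top');cv2.imwrite('pics/t2.png',cv2.resize(c['pixels'][135:240,255:405],None,fx=5,fy=5,interpolation=cv2.INTER_CUBIC))
c=wrist();np.savez('w2.npz',**c);cv2.imwrite('pics/w2.png',c['pixels'])
E
```

```text
t 4.4833 d [ 2.996  7.525 -0.102] w [-0.01595609  0.04093384 -0.0539082 ]
t 4.4833 d [3.008 7.529 3.178] w [-0.01595609  0.04093384 -0.0539082 ]
```

View pics/w2.png

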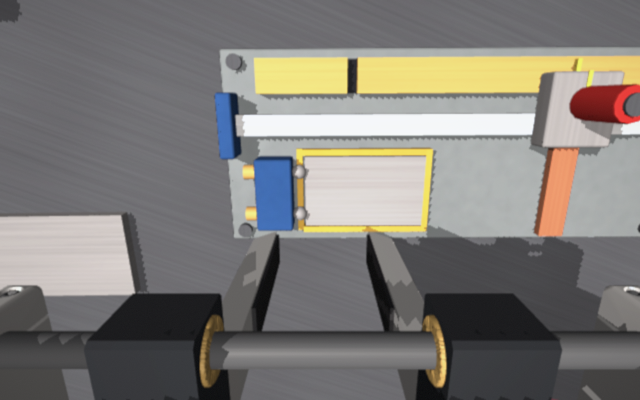

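The blank is now flush: the balls at (300,171) and (300,213) stand clear of its edge, and the rim shows all round. Next I move over the knob.

{"name": "drive_tool", "arguments": {"deltas": [[[3.05,7.55,-0.1],[0,0,0],0.8],[[3.05,7.55,-0.1],[0,0,0],0.8],[[3.05,7.55,-0.1],[0,0,0],0.8],[[3.05,7.55,-0.1],[0,0,0],0.8],[[3.05,7.55,-0.1],[0,0,0],0.8],[[3.05,7.55,-0.1],[0,0,0],0.8],[[3.05,7.55,-0.1],[0,0,0],0.8],[[3.05,7.55,-0.1],[0,0,0],0.8]]}}

```text
time_s: 5.25
tool_pos: [0.6006, -0.0521, 0.151]
tcp_rot: [-3.14, 0.002, 0.366]
ft_force: [-1.0, 0.5, -0.6]
finger_gap: 0.075
grip_force: 0.0
```

```bash
python3 - <<'E'
from h import *
delta([.600,-.053,.069],.3706)
c=wrist();np.savez('w3.npz',**c);cv2.imwrite('pics/w3.png',c['pixels'])
E
```

```text
t 5.25 d [-0.026  0.032  3.281] w [-0.02173313  0.02583365 -0.05388658]
```

View pics/w3.png

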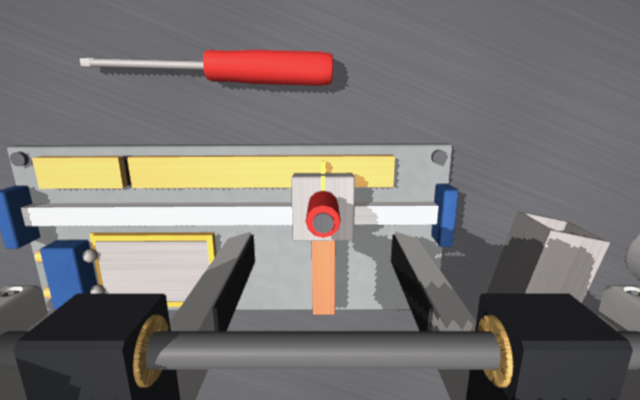

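The knob top at (322,222) is centred between the fingers. The pointer is at (323,165) and the notch at (125,171). I'll check the numbers.

```bash
python3 - <<'E'
from h import *
c=dict(np.load('w3.npz'))
k=ray(c,322,222,.087);n=ray(c,125.5,171,.022);p=ray(c,323,166,.028)
print(k,n,p); a=.3706; print('dy notch-ptr',-np.sin(a)*(n-p)[0]+np.cos(a)*(n-p)[1], 'notch-knob',-np.sin(a)*(n-k)[0]+np.cos(a)*(n-k)[1])
delta([k[0],k[1],.069],.3706)
E
```

```text
[ 0.59836316 -0.05279421  0.087     ] [0.5597276  0.10866138 0.022     ] [ 0.62379373 -0.04364788  0.028     ]
dy notch-ptr 0.1651721436184851 notch-knob 0.16448722176223673
t 5.3 d [-0.088  0.019  3.296] w [-0.01749279  0.02051104 -0.04458545]
```

{"name": "drive_tool", "arguments": {"deltas": [[[0,0,1.2],[0,0,0],0.8],[[0,0,2.2],[0,0,0],0.8],[[0,0,3],[0,0,0],0.8],[[0,0,3.25],[0,0,0],0.8],[[0,0,3.25],[0,0,0],0.8],[[0,0,3.25],[0,0,0],0.8]]}}

```text
time_s: 5.8
tool_pos: [0.6016, -0.0519, 0.072]
tcp_rot: [3.141, -0.0, 0.367]
ft_force: [-0.5, 0.7, 0.7]
finger_gap: 0.0755
grip_force: 0.0
```

Gripping.

{"name": "drive_tool", "arguments": {"deltas": [[[-0.08,0,0.1],[0,0,0],0.2],[[-0.08,0,0.1],[0,0,0],0.2],[[-0.08,0,0.1],[0,0,0],0.2],[[-0.08,0,0.1],[0,0,0],0.2],[[-0.08,0,0.1],[0,0,0],0.2],[[-0.08,0,0.1],[0,0,0],0.2],[[-0.08,0,0.1],[0,0,0],0.2],[[-0.08,0,0.1],[0,0,0],0.2]], "newtons": 20}}

```text
time_s: 6.47
tool_pos: [0.5997, -0.0532, 0.0688]
tcp_rot: [-3.141, 0.0, 0.366]
ft_force: [-1.9, 4.8, 0.2]
finger_gap: 0.0255
grip_force: 2.8
```

```bash
python3 - <<'E'
from h import *
o=get_obs();print(o['finger_gap'],o['grip_force'],o['ft_force'])
# slide 150 mm along jig +y, staying in height
a=.3706; t=o['tool_pos']+.150*np.array([-np.sin(a),np.cos(a),0]); delta(t,a)
E
```

```text
0.02545441871260375 2.832232341170311 [-1.89180287  4.83031029  0.21295559]
t 6.4667 d [-2.8e-02 -6.0e+00  2.0e-03] w [-0.00291573  0.00012904 -0.05427327]
```

{"name": "drive_tool", "arguments": {"deltas": [[[0,0,0],[0,0,0],0],[[0,0,0],[0,0,0],0],[[0,0,0],[0,0,0],0],[[0,0,0],[0,0,0],0],[[0,-0.2,0],[0,0,0],0],[[0,-0.5,0],[0,0,0],0],[[0,-0.8,0],[0,0,0],0],[[0,-1.1,0],[0,0,0],0],[[0,-1.4,0],[0,0,0],0]]}}

```text
time_s: 7.22
tool_pos: [0.5875, -0.0219, 0.0688]
tcp_rot: [3.138, -0.0, 0.366]
ft_force: [1.1, -7.1, -2.0]
finger_gap: 0.0239
grip_force: 20.0
```

{"name": "drive_tool", "arguments": {"deltas": [[[0,-0.4,0],[0,0,0],0],[[0,-0.8,0],[0,0,0],0],[[0,-1.2,0],[0,0,0],0],[[0,-1.6,0],[0,0,0],0],[[0,-2,0],[0,0,0],0],[[0,-2.4,0],[0,0,0],0],[[0,-2.8,0],[0,0,0],0],[[0,-3.2,0],[0,0,0],0],[[0,-3.6,0],[0,0,0],0],[[0,-4.0,0],[0,0,0],0]]}}

```text
time_s: 8.05
tool_pos: [0.5513, 0.0714, 0.0687]
tcp_rot: [3.138, 0.001, 0.366]
ft_force: [0.3, -8.0, -1.0]
finger_gap: 0.0235
grip_force: 20.0
```

{"name": "drive_tool", "arguments": {"deltas": [[[0,-0.2,0],[0,0,0],0],[[0,-0.4,0],[0,0,0],0],[[0,-0.4,0],[0,0,0],0],[[0,-0.4,0],[0,0,0],0]]}}

```text
time_s: 8.38
tool_pos: [0.5469, 0.0826, 0.0687]
tcp_rot: [-3.14, 0.002, 0.366]
ft_force: [-5.5, 1.3, 4.1]
finger_gap: 0.0239
grip_force: 20.0
```

```bash
cat > meas.py <<'E'
from h import *
import sys
o=get_obs();a=.3706
u=np.array([-np.sin(a),np.cos(a),0])
print('slid',u@(o['tool_pos']-[.5997,-.0532,0]),'lateral',np.array([np.cos(a),np.sin(a),0])@(o['tool_pos']-[.5997,-.0532,0]),'f along',u@o['ft_force'],o['ft_force'])
c=wrist();np.savez('w4.npz',**c)
cv2.imwrite(sys.argv[1],cv2.resize(c['pixels'][130:280,230:430],None,fx=4,fy=4,interpolation=cv2.INTER_CUBIC))
E
python3 meas.py pics/w4.png
```

```text
slid 0.14572079680787683 lateral -1.4061875467527574e-05 f along 3.2450506089127416 [-5.54251357  1.32783877  4.07792553]
```

View pics/w4.png

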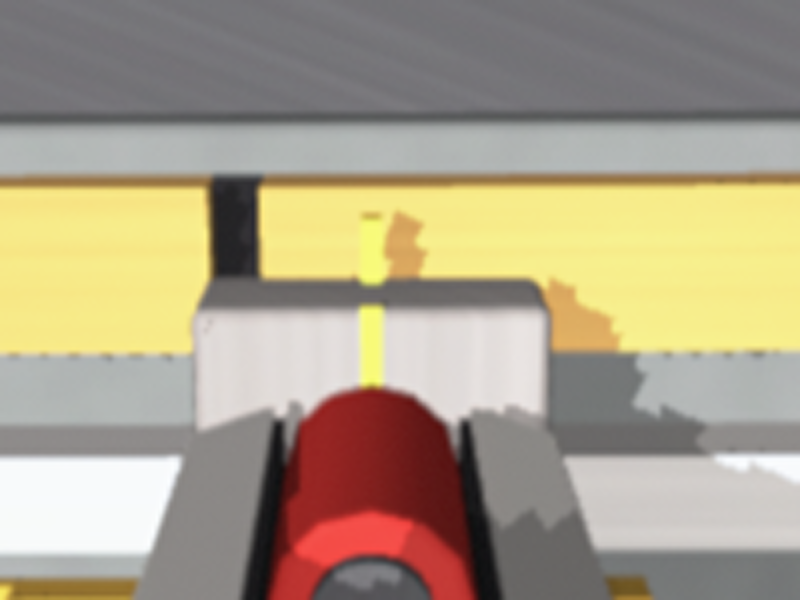

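The pointer tip is at crop (372,217) and the notch middle at (235,215), about 22 mm still to go.

```bash
python3 - <<'E'
from h import *
c=dict(np.load('w4.npz'));a=.3706
f=lambda u,v,z:ray(c,u/4+230-.4,v/4+130-.4,z)
d=f(235,217,.022)-f(372,217,.028); print(-np.sin(a)*d[0]+np.cos(a)*d[1])
d=f(211,217,.022)-f(259,217,.022); print(-np.sin(a)*d[0]+np.cos(a)*d[1])
E
```

```text
0.02068589123047634
0.00724096898986524
```

{"name": "drive_tool", "arguments": {"deltas": [[[0,-0.2,0],[0,0,0],0],[[0,-0.4,0],[0,0,0],0],[[0,-0.6,0],[0,0,0],0],[[0,-0.6,0],[0,0,0],0],[[0,-0.6,0],[0,0,0],0]]}}

```text
time_s: 8.85
tool_pos: [0.5417, 0.0962, 0.0687]
tcp_rot: [-3.141, 0.002, 0.366]
ft_force: [-6.5, -0.4, 5.1]
finger_gap: 0.0236
grip_force: 20.0
```

```bash
python3 meas.py pics/w5.png
```

```text
slid 0.1602269650363594 lateral 1.653844768217949e-05 f along 1.9975224972896441 [-6.48630984 -0.37726787  5.05839851]
```

{"name": "drive_tool", "arguments": {"deltas": [[[0,-0.06,0],[0,0,0],0],[[0,-0.12,0],[0,0,0],0],[[0,-0.12,0],[0,0,0],0]]}}

```text
time_s: 9.15
tool_pos: [0.5408, 0.0985, 0.0687]
tcp_rot: [3.142, 0.002, 0.366]
ft_force: [-5.2, -1.0, 3.1]
finger_gap: 0.0237
grip_force: 20.0
```

{"name": "drive_tool", "arguments": {"deltas": [[[0,-0.04,0],[0,0,0],0],[[0,-0.04,0],[0,0,0],0]]}}

```text
time_s: 9.32
tool_pos: [0.5404, 0.0993, 0.0687]
tcp_rot: [3.141, 0.002, 0.366]
ft_force: [-4.7, -2.4, 4.2]
finger_gap: 0.0237
grip_force: 20.0
```

{"name": "drive_tool", "arguments": {"deltas": [[[0,-0.04,0],[0,0,0],0],[[0,-0.04,0],[0,0,0],0]]}}

```text
time_s: 9.48
tool_pos: [0.54, 0.1004, 0.0687]
tcp_rot: [-3.141, 0.002, 0.366]
ft_force: [-4.7, -1.5, 5.0]
finger_gap: 0.0239
grip_force: 20.0
```

{"name": "drive_tool", "arguments": {"deltas": [[[0,-0.04,0],[0,0,0],0],[[0,-0.04,0],[0,0,0],0]]}}

```text
time_s: 9.65
tool_pos: [0.5396, 0.1016, 0.0687]
tcp_rot: [-3.141, 0.002, 0.366]
ft_force: [-5.6, -0.7, 5.6]
finger_gap: 0.0239
grip_force: 20.0
```

```bash
python3 meas.py pics/w6.png
```

```text
slid 0.16606246546943662 lateral 3.9821994185645915e-06 f along 1.357319677337035 [-5.59566396 -0.7180359   5.5515568 ]
```

View pics/w6.png

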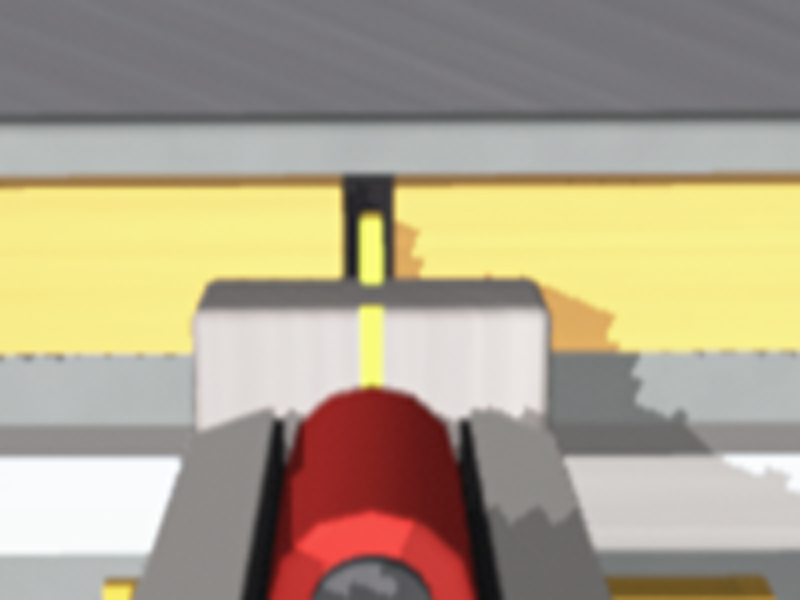

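The pointer (371) is inside the notch (344–393, middle about 368.5), roughly 0.4 mm short. I'll nudge it that far and let it settle.

{"name": "drive_tool", "arguments": {"deltas": [[[0,-0.02,0],[0,0,0],0],[[0,-0.02,0],[0,0,0],0],[[0,-0.02,0],[0,0,0],0],[[0,-0.02,0],[0,0,0],0],[[0,-0.02,0],[0,0,0],0],[[0,-0.02,0],[0,0,0],0]]}}

```text
time_s: 10.2
tool_pos: [0.5394, 0.1019, 0.0687]
tcp_rot: [-3.141, 0.002, 0.366]
ft_force: [-5.2, -2.2, 5.1]
finger_gap: 0.0238
grip_force: 20.0
```

```bash
python3 meas.py pics/w7.png; python3 - <<'E'
from h import *
c=dict(np.load('w4.npz'));im=c['pixels']
r=im[188:196,300:345].astype(int)
print('bar row',im[178,308:336].sum(1)); print('ptr row',[tuple(x) for x in im[190,312:332]])
o=get_obs();print(o['grip_force'],np.abs(o['joint_velocities']).max())
E
```

```text
slid 0.16641063689099558 lateral -1.0623862545237894e-05 f along -0.20221088266385223 [-5.21302729 -2.24247925  5.11174655]
bar row [621 622 622 621 621 623 618 542 313 152 130 123 124 125 134 160 168 167
 162 163 306 544 615 622 620 621 621 620]
ptr row [(np.uint8(141), np.uint8(239), np.uint8(249)), (np.uint8(141), np.uint8(239), np.uint8(249)), (np.uint8(142), np.uint8(241), np.uint8(251)), (np.uint8(131), np.uint8(233), np.uint8(247)), (np.uint8(79), np.uint8(141), np.uint8(157)), (np.uint8(43), np.uint8(50), np.uint8(56)), (np.uint8(40), np.uint8(36), np.uint8(37)), (np.uint8(58), np.uint8(114), np.uint8(111)), (np.uint8(97), np.uint8(226), np.uint8(220)), (np.uint8(120), np.uint8(251), np.uint8(249)), (np.uint8(125), np.uint8(252), np.uint8(250)), (np.uint8(125), np.uint8(252), np.uint8(251)), (np.uint8(118), np.uint8(251), np.uint8(249)), (np.uint8(84), np.uint8(181), np.uint8(177)), (np.uint8(60), np.uint8(84), np.uint8(82)), (np.uint8(55), np.uint8(51), np.uint8(52)), (np.uint8(64), np.uint8(86), np.uint8(108)), (np.uint8(87), np.uint8(149), np.uint8(194)), (np.uint8(98), np.uint8(173), np.uint8(224)), (np.uint8(100), np.uint8(176), np.uint8(225))]
20.000677406787872 0.002080805255226304
```

```bash
python3 - <<'E'
from h import *
c=cam('scene');cv2.imwrite('pics/s2.png',cv2.resize(c['pixels'][165:275,230:390],None,fx=5,fy=5,interpolation=cv2.INTER_CUBIC))
E
```

```text
(no output)
```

View pics/s2.png

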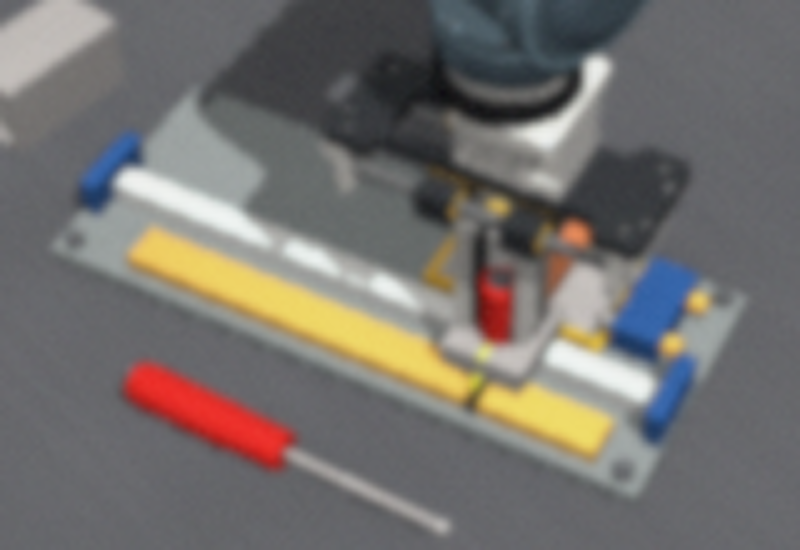

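The pointer sits at the notch (475,385), the tongue is over the blank, and the knob is in the grip. I'm handing it in.

```bash
python3 -c "
from workcell import job_done
print(job_done())"
```

```text
the job is handed in; nothing more can be done
None
```

The blank snapped in level and flush in the nest, the carriage is at rest with its pointer centred on the notch, the knob is still gripped at 20 N, and the job was handed in with no verdict returned.

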